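Mark the aluminium strip with the sprung punch and a mallet

TASK

Mark the drilling point on the aluminium strip: pick up the rubber mallet and, with the striking face of its head, drive the broad-headed sprung punch in the guide block fully down; touch the punch with the mallet only and leave the slim pin in the other block alone. Then lift off so that the punch springs back up, and stand the mallet on its head on the bench again and let go.

Things in the scene. Friction and masses are not known exactly. Their poses are not given: they have to be found in the camera images.
- mallet: rubber mallet, 360 g, standing on its head, handle level. Black upright round head 56 mm across, 70 mm high; its flat underside is the striking face. Wooden handle 24 mm wide, 26 mm high, its axis 35 mm above that face, ending 188 mm from the head's axis. Balances 11 mm from the head's axis, so it stands by itself. Origin: centre of striking face (z = 0 on the bench); z up; handle points along -x
- punch_top (a point): centre of the flat top of the broad-headed sprung punch, 92 mm above the bench when up: steel head 30 mm across, 14 mm high, on a 12 mm shank with a coil spring, upright in the middle of a fixed wooden block 90 x 80 x 60 mm high with an aluminium strip through its foot. The second block, alike but without strip, holds the slim pin. z up
- punch (a joint): how far the broad-headed punch is pressed down, in m: 0 up, 0.016 fully down, where its head all but meets the steel collar on the block. It slides straight down against a spring, 4 N at the top to 10.5 N at the bottom, and springs back up by itself
- pin (a joint): the same for the slim headless steel pin, 10 mm across, top 92 mm above the bench, upright in the middle of the second wooden block: 0 up, 0.016 fully down, same spring. It is to be left alone
There are look-alikes about, which are no part of the job. Leave any blue or green look-alike of the mallet alone.

How it is judged:
By the outcome, as a careful person would: the job done as asked, in the order asked, and still so for the second after the job is handed in, with the robot touching nothing.
It also fails if it takes over 43 s, if anything falls off the work surface, if the arm or the gripper's body presses on something with over 40 N, if the wrist force passes 120 N, or if a joint passes its speed limit or range.

ROBOT

A 6-joint arm with a two-finger parallel gripper is mounted at the origin on the work surface. World frame = base frame: x ahead of the robot, y to its left, z up, the work surface at z = 0. Lengths are in mm, angles in rad, forces in N, time in s.
With the tool pointing down it reaches from about 350 to 875 mm from the base axis. Payload 4.2 kg.
Tool frame: the origin (TCP) lies midway between the tips of the shut fingers; the grasp point (between the pads) lies 19 mm behind it (arm.grip_point_offset is the distance from the TCP to the grasp point, in mm); z points along the fingers, x is the direction in which the jaws open and shut, and the axes are right-handed (so a half turn about z gives the same grasp; the last joint's range is limited). The gripper opens to 85 mm and grips with 20 to 120 N. Pads are 22 mm wide; open, the fingers measure 114 mm over their backs; the gripper's body (76 mm by 85 mm) begins 54 mm behind the grasp point. The pads swing forward as they close: fully open they stand 13 mm farther back than shut.
Start: joints at [-0.957, 0.385, 0.008, 0, -1.194, -0.259], TCP at [217.141, -586.045, 231.312] pointing down, gripper open.
Joint ranges: [-3.14, 3.14], [-1.21, 2.06], [-1.07, 1.41], [-3.16, 2.05], [-2.99, -0.16], [-3.1, 3.1]. Speed limits (rad/s): [2.79, 2.79, 3.14, 3.14, 3.14, 3.14].

INTERFACE

Orientations are given as a unit quaternion [x, y, z, w].
In Python, from bench import arm gives the robot as it stands.
- The arm moves only by the tool move_arm, never from a script. Its argument "targets" is a list of rows, each a list of 7 numbers: the shift along the tool's x, y, z in cm, then the turn, a rotation vector about the tool's x, y, z in degrees, then the closure in counts, from 0 (fully open) to 255 (shut). In form: [[x, y, z, wx, wy, wz, grip], ...]. A call has 1 to 20 rows; each row is the pose to reach, as a shift and turn from the pose commanded when the call began, along the tool's axes at that moment; what a row does not reach only later rows make up. A row lasts 1/8 s, in which the tool goes at most 62.5 mm and 10.7 degrees, less where a joint would pass 70% of its speed; a pose out of reach is approached as far as the arm can. A call with a gripper value outside its range is refused whole. The fingers move at their own pace and stop on an object; the grip force is fixed at half the most. Time passes only in rows, so rows that repeat a pose let the fingers close. It gives the time, the measured TCP pose, the force and the opening at its end, in the units of the state.
- arm.read_state(): the state, without advancing time (a new reading comes with each control period).
- arm.get_image(name): name is "scene" or "top"; returns (picture, depth): 384x512x3 uint8, blue, green, red; 384x512 float32, mm along the optical axis (not along the pixel's ray), 0 where there is no reading.
- arm.camera_params(name): a dict with "mtx" (3x3 intrinsics, pixels), "world_to_cam" (4x4, takes a point from world to camera coordinates). Camera axes: x right, y down, z forward; pixel columns grow to the right and rows downward; lengths in mm; the calibration is good to about 2 mm. A picture is of the moment at which its call begins. camera_params takes no time and is no camera call.
- arm.job_done(): hands the job in, once; it reports no verdict.
Trained networks look in the newest picture that a camera, given by its name, has taken for a name from the list of things; names that differ only in an ending like _2 or _b are one class to them, and where a whole thing is asked for, a point or a joint stands for the part that bears it (a point fixed in the world has none). Each returns a list of dicts, best first, with "score" (0 to 1); they miss things now and then, are a little off and sometimes report something else, mostly with a low value. They report only what shows in the picture. A call takes as long as a camera call. They do not tell look-alikes from the thing itself.
- arm.search_frame(thing, camera): "bbox" ([left, top, right, bottom] in pixels, round what is visible of it).
- arm.tip_of(thing, camera): "uv" ([column, row] in pixels: a listed point, or the origin of a listed thing).
The state is a dict: "clock": time; "joints": joint angles; "joint_vel": joint speeds; "joint_efforts": joint torques, N m; "position": TCP position; "ee_rot": TCP orientation; "contact_force": force on the tool from outside, world axes, zero at the start; "wrist_torque": the same for the moment, N m; "gripper_width": finger opening in mm.
Only numpy, scipy, OpenCV 4.12 (cv2) and the standard library are available. Lean on these libraries where they do the work, as an engineer would, in place of code of your own. Each camera call takes 0.05 s, during which the arm holds its last target.

## Working session

There is one attempt and no reset: what is moved stays moved. The work goes in short steps, Python scripts to look and compute and a tool call to move; the robot and the scene stay as the last step left them, time stands still between calls to the robot, and variables do not carry over. Pictures are saved under pics/ and viewed, and the job is handed in when it is done.

Besides the shell and the picture viewer there is one more tool, called after "Emit:" as name(argument=value, ...) on one line, values as JSON. move_arm: Moves the arm, as the interface text tells. Its arguments: {"type":"object","properties":{"targets":{"type":"array","items":{"type":"array","items":{"type":"number"}}}},"required":["targets"]}

```bash
mkdir -p pics; ls; cat > h.py <<'E'
import numpy as np, cv2
from bench import arm
from scipy.spatial.transform import Rotation as R
def P(cam,uv,d):
    p=arm.camera_params(cam);K=np.array(p['mtx']);T=np.array(p['world_to_cam'])
    c=np.linalg.inv(K)@np.array([uv[0],uv[1],1.])*d
    return (np.linalg.inv(T)@np.r_[c,1])[:3]
def ray_z(cam,uv,z):
    p=arm.camera_params(cam);K=np.array(p['mtx']);T=np.linalg.inv(np.array(p['world_to_cam']))
    d=T[:3,:3]@np.linalg.inv(K)@np.array([uv[0],uv[1],1.]);o=T[:3,3]
    return o+d*(z-o[2])/d[2]
def cloud(cam,depth):
    p=arm.camera_params(cam);K=np.array(p['mtx']);T=np.linalg.inv(np.array(p['world_to_cam']))
    v,u=np.mgrid[:depth.shape[0],:depth.shape[1]]
    c=np.stack([(u-K[0,2])/K[0,0]*depth,(v-K[1,2])/K[1,1]*depth,depth],-1)
    return c@T[:3,:3].T+T[:3,3]
def proj(cam,X):
    p=arm.camera_params(cam);K=np.array(p['mtx']);T=np.array(p['world_to_cam'])
    c=T[:3,:3]@X+T[:3,3];q=K@c;return q[:2]/q[2]
E
python3 - <<'E'
from h import *
for c in ['scene','top']:
    im,d=arm.get_image(c); cv2.imwrite(f'pics/{c}0.png',im); np.save(f'{c}0.npy',d); 
    print(c,np.linalg.inv(np.array(arm.camera_params(c)['world_to_cam']))[:3].round(2).tolist())
    for t in ['mallet','punch_top','pin']:
        print(t,[(r['score'],np.round(r['bbox'])) for r in arm.search_frame(t,c)][:5])
    for t in ['mallet','punch_top']:
        print(t,[(r['score'],np.round(r['uv'],1)) for r in arm.tip_of(t,c)][:5])
s=arm.read_state();print(s, arm.grip_point_offset)
E
```

```text
pics
scene [[-0.15, 0.78, -0.61, 1088.64], [0.99, 0.12, -0.09, 107.1], [0.01, -0.62, -0.78, 943.3]]
mallet [(0.83, array([176., 137., 215., 206.])), (0.76, array([360., 154., 386., 226.])), (0.66, array([325., 210., 362., 296.]))]
punch_top []
pin []
mallet [(0.9, array([345.5, 284. ])), (0.83, array([370.3, 212.2])), (0.64, array([206.7, 160.9]))]
punch_top [(0.46, array([256.8, 252.9]))]
top [[0.01, -0.99, 0.12, 293.19], [-1.0, -0.01, -0.01, 15.36], [0.01, -0.12, -0.99, 1317.55]]
mallet [(0.67, array([311., 198., 330., 267.])), (0.6, array([163., 128., 197., 202.])), (0.55, array([134., 200., 165., 285.]))]
punch_top [(0.43, array([242., 132., 258., 144.]))]
pin []
mallet [(0.77, array([314.8, 262. ])), (0.59, array([154.8, 215.4]))]
punch_top [(0.42, array([247.6, 134.4]))]
{'clock': 0.6, 'joints': array([-9.57402061e-01,  3.84658492e-01,  7.92003363e-03, -3.02984194e-05,
       -1.19401236e+00, -2.58572423e-01]), 'joint_vel': array([ 0.00072532, -0.00125047, -0.00123328,  0.00084136,  0.00123224,
       -0.00164484]), 'joint_efforts': array([ 2.32901575e-04, -3.91831505e+01,  1.88528895e+01,  4.18881968e+00,
       -3.97422973e-04, -2.61162825e-07]), 'position': array([ 217.14707788, -586.04137688,  231.34051136]), 'ee_rot': array([5.71221123e-01, 8.20796216e-01, 5.44635093e-06, 2.61996978e-05]), 'contact_force': array([-0.14332091,  0.66500746,  0.37674956]), 'wrist_torque': array([0.0910633 , 0.04194934, 0.01910787]), 'gripper_width': 85.52745851960026} 18.700000000000003
```

View pics/scene0.png

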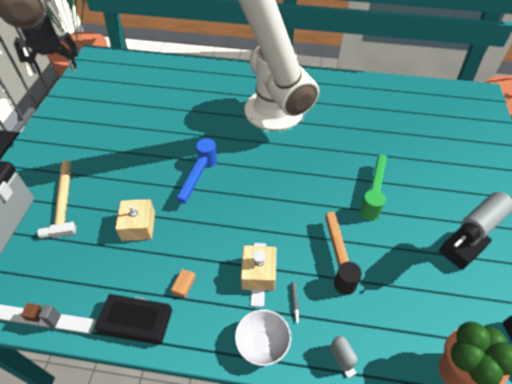

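View pics/top0.png

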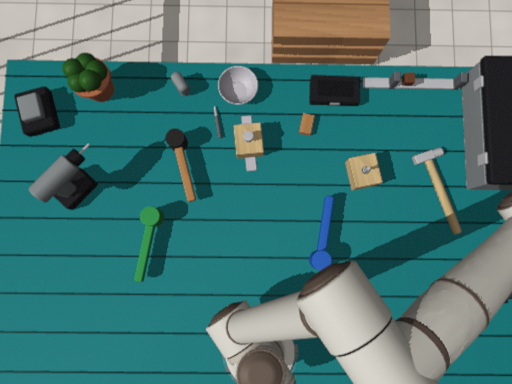

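The target mallet has a black head at scene (347,277), top (176,138), with its handle running to top (191,199). The punch with the strip is at scene (259,257), top (248,136). The other block, at top (365,170), holds the slim pin. The blue and green mallets are look-alikes.

```bash
python3 - <<'E'
from h import *
for c,mb,pb in [('top',(155,120,205,210),(225,110,270,175)),('scene',(318,200,368,300),(232,238,285,310))]:
    im=cv2.imread(f'pics/{c}0.png');d=np.load(f'{c}0.npy');C=cloud(c,d)
    def sub(b): 
        return C[b[1]:b[3],b[0]:b[2]].reshape(-1,3),im[b[1]:b[3],b[0]:b[2]].reshape(-1,3).astype(int)
    X,I=sub(mb); hsv=cv2.cvtColor(I.astype(np.uint8)[None],cv2.COLOR_BGR2HSV)[0]
    print(c,'table z',np.median(X[:,2]))
    hd=X[(X[:,2]>60)&(X[:,2]<80)]; print('headtop',len(hd),hd.mean(0),hd.min(0),hd.max(0))
    e=(hd[:,:2].min(0)+hd[:,:2].max(0))/2; print(e)
    # handle: brown pixels
    m=(X[:,2]>38)&(X[:,2]<56)&(I[:,2]>I[:,0]+40)
    H=X[m]; mu=H.mean(0);u,s,v=np.linalg.svd((H-mu)[:,:2],full_matrices=False);t=(H-mu)[:,:2]@v[0]
    print('handle',m.sum(),mu,v[0],np.degrees(np.arctan2(v[0][1],v[0][0])),mu[:2]+v[0]*t.min(),mu[:2]+v[0]*t.max(), 'w',np.ptp((H-mu)[:,:2]@v[1]))
    X,I=sub(pb); p=X[(X[:,2]>84)&(X[:,2]<100)];print('punch',len(p),p.mean(0),p.min(0),p.max(0))
    b=X[(X[:,2]>54)&(X[:,2]<65)];print('block',len(b),b.mean(0),b.min(0),b.max(0))
    r=cv2.minAreaRect(b[:,:2].astype(np.float32));print(r)
for t,uv in [('top',(247.6,134.4)),('scene',(256.8,252.9))]: print(ray_z(t,uv,92))
E
python3 - <<'E'
import cv2,numpy as np
a=cv2.imread('pics/top0.png')[105:215,150:275];b=cv2.imread('pics/scene0.png')[200:310,230:370]
cv2.imwrite('pics/z.png',np.hstack([cv2.resize(a,None,fx=3,fy=3,interpolation=2),cv2.resize(b,None,fx=3,fy=3,interpolation=2)]))
E
```

```text
top table z 1.5425319342667763
headtop 305 [609.81130588 255.49974531  70.16805935] [403.53184921 228.20077475  60.13589368] [641.13132953 302.45165639  76.99765532]
[522.33158937 265.32621557]
handle 437 [510.24023983 225.93926961  48.09478667] [-0.96213613 -0.27256938] -164.18278298614626 [588.70216686 248.16722439] [433.64362647 204.23975085] w 24.466821651125564
punch 87 [616.127176    42.24971506  92.38457335] [602.03656616  29.66920054  84.95226717] [632.28234392  55.51139657  98.54828004]
block 689 [614.98525471  41.93381487  60.33680941] [5.68197352e+02 2.86549718e-01 5.40247768e+01] [664.91891372  83.39079632  64.93681285]
((616.9747314453125, 42.19892120361328), (91.14969635009766, 79.38164520263672), 6.019595623016357)
scene table z 2.7850263751658986
headtop 472 [609.17470021 255.93144848  70.7914583 ] [393.44155715 227.47149112  60.24422267] [642.43910261 300.60549923  75.85023522]
[517.94032988 264.03849518]
handle 488 [510.69602782 225.02829978  49.13064421] [0.96510431 0.26186577] 15.180798928713152 [434.55459395 204.36852781] [581.86634237 244.33923728] w 24.839698813462363
punch 131 [618.44577086  41.84725783  92.56219074] [602.29959612  28.265698    84.38995646] [631.90035616  55.36986191  96.56286189]
block 982 [621.99320777  42.85265502  61.36325641] [568.55795347  -1.75992857  54.23620497] [664.86475717  84.37372044  64.98638823]
((616.0750732421875, 41.82161331176758), (92.99382781982422, 79.9188232421875), 6.27728271484375)
[618.72280054  42.35680158  92.        ]
[610.19095883  36.83211429  92.        ]
```

View pics/z.png

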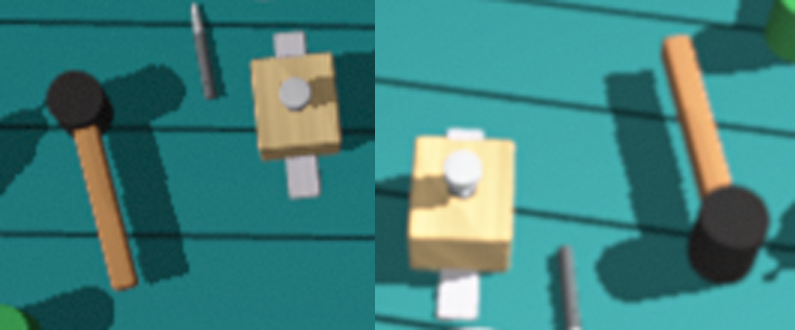

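```bash
cat >> h.py <<'E'
def rel(pos,yawx):
    """shift (cm) & turn (deg) from measured pose to tool-down pose with tool x at yaw yawx deg"""
    s=arm.read_state();r=R.from_quat(s['ee_rot'])
    sh=r.inv().apply(np.array(pos)-s['position'])/10
    a=np.radians(yawx);x=np.array([np.cos(a),np.sin(a),0]);z=np.array([0,0,-1.]);y=np.cross(z,x)
    t=(r.inv()*R.from_matrix(np.stack([x,y,z],1))).as_rotvec(degrees=True)
    return sh.round(2),t.round(2)
E
python3 -c "
from h import *
print(rel((614.8,254.7,160),105.5))"
```

```text
(array([65.02, 66.5 ,  7.13]), array([0.  , 0.  , 4.83]))
```

Emit:
move_arm(targets=[[65.0, 66.5, 7.1, 0, 0, 4.8, 0], [65.0, 66.5, 7.1, 0, 0, 4.8, 0], [65.0, 66.5, 7.1, 0, 0, 4.8, 0], [65.0, 66.5, 7.1, 0, 0, 4.8, 0], [65.0, 66.5, 7.1, 0, 0, 4.8, 0], [65.0, 66.5, 7.1, 0, 0, 4.8, 0], [65.0, 66.5, 7.1, 0, 0, 4.8, 0], [65.0, 66.5, 7.1, 0, 0, 4.8, 0], [65.0, 66.5, 7.1, 0, 0, 4.8, 0], [65.0, 66.5, 7.1, 0, 0, 4.8, 0], [65.0, 66.5, 7.1, 0, 0, 4.8, 0], [65.0, 66.5, 7.1, 0, 0, 4.8, 0], [65.0, 66.5, 7.1, 0, 0, 4.8, 0], [65.0, 66.5, 7.1, 0, 0, 4.8, 0], [65.0, 66.5, 7.1, 0, 0, 4.8, 0], [65.0, 66.5, 7.1, 0, 0, 4.8, 0], [65.0, 66.5, 7.1, 0, 0, 4.8, 0], [65.0, 66.5, 7.1, 0, 0, 4.8, 0], [65.0, 66.5, 7.1, 0, 0, 4.8, 0], [65.0, 66.5, 7.1, 0, 0, 4.8, 0]])

```text
clock: 3.1
position: [614.9, 253.8, 160.9]
ee_rot: [0.605, 0.796, 0.0, 0.0]
contact_force: [1.0, -0.6, -0.1]
gripper_width: 85.2
```

```bash
python3 -c "
from h import *
print(arm.read_state())
print(rel((614.8,254.7,18),105.5))
im,d=arm.get_image('scene');im2,d2=arm.get_image('top')
cv2.imwrite('pics/s1.png',np.hstack([cv2.resize(im[150:320,250:450],None,fx=2,fy=2),cv2.resize(im2[80:250,100:300],None,fx=2,fy=2)]))"
```

```text
{'clock': 3.1, 'joints': array([ 6.34047266e-01,  5.03332021e-01,  1.78525973e-02,  3.03425643e-05,
       -1.08458030e+00, -1.93464666e+00]), 'joint_vel': array([ 4.66169830e-03,  2.36243926e-03,  4.09916394e-03,  7.47343948e-04,
       -4.19915212e-03, -6.22925066e-05]), 'joint_efforts': array([-1.11480727e-02, -4.40886998e+01,  1.79177606e+01,  3.98362219e+00,
       -3.19347441e-05,  2.45520541e-04]), 'position': array([614.92045149, 253.80824364, 160.92004197]), 'ee_rot': array([6.05419282e-01, 7.95906626e-01, 3.49505413e-04, 1.16932353e-04]), 'contact_force': array([ 0.98820391, -0.60130659, -0.09983655]), 'wrist_torque': array([-0.04894151,  0.01189397, -0.05004012]), 'gripper_width': 85.20021420259802}
(array([ 0.09,  0.  , 14.29]), array([ 0.04, -0.01, -0.02]))
```

View pics/s1.png

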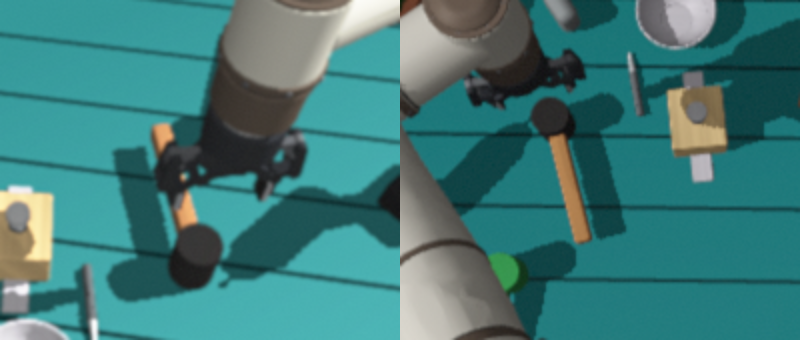

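Emit:
move_arm(targets=[[0.1, 0, 3, 0, 0, 0, 0], [0.1, 0, 6, 0, 0, 0, 0], [0.1, 0, 8, 0, 0, 0, 0], [0.1, 0, 10, 0, 0, 0, 0], [0.1, 0, 11.5, 0, 0, 0, 0], [0.1, 0, 13, 0, 0, 0, 0], [0.1, 0, 14.2, 0, 0, 0, 0], [0.1, 0, 14.2, 0, 0, 0, 0], [0.1, 0, 14.2, 0, 0, 0, 0]])

```text
clock: 4.32
position: [615.1, 255.7, 18.9]
ee_rot: [0.605, 0.796, 0.001, 0.0]
contact_force: [0.1, 0.1, 0.0]
gripper_width: 85.3
```

```bash
python3 -c "
from h import *
im,d=arm.get_image('scene');im2,d2=arm.get_image('top')
cv2.imwrite('pics/s2.png',np.hstack([cv2.resize(im[150:320,250:450],None,fx=2,fy=2),cv2.resize(im2[80:250,100:300],None,fx=2,fy=2)]))"
```

```text
(no output)
```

View pics/s2.png

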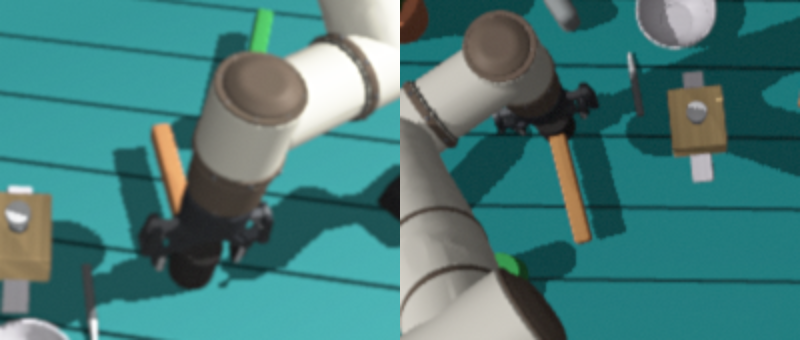

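The fingers straddle the black head, with the handle at right angles to the jaws. I'll close them and see how it grips.

Emit:
move_arm(targets=[[0, 0, 0, 0, 0, 0, 60], [0, 0, 0, 0, 0, 0, 100], [0, 0, 0, 0, 0, 0, 255], [0, 0, 0, 0, 0, 0, 255], [0, 0, 0, 0, 0, 0, 255], [0, 0, 0, 0, 0, 0, 255], [0, 0, 0, 0, 0, 0, 255], [0, 0, 0, 0, 0, 0, 255]])

```text
clock: 5.42
position: [615.2, 255.7, 19.1]
ee_rot: [0.605, 0.796, 0.001, 0.0]
contact_force: [0.6, -0.7, 6.0]
gripper_width: 54.9
```

Emit:
move_arm(targets=[[0, 0, -1, 0, 0, 0, 255], [0, 0, -3, 0, 0, 0, 255], [0, 0, -6, 0, 0, 0, 255], [0, 0, -9, 0, 0, 0, 255], [0, 0, -12, 0, 0, 0, 255], [0, 0, -15, 0, 0, 0, 255], [0, 0, -15, 0, 0, 0, 255], [0, 0, -15, 0, 0, 0, 255], [0, 0, -15, 0, 0, 0, 255]])

```text
clock: 6.55
position: [613.6, 254.9, 165.8]
ee_rot: [0.605, 0.796, -0.002, -0.001]
contact_force: [-0.8, -0.9, -2.9]
gripper_width: 54.9
```

```bash
python3 -c "
from h import *
for c in ['scene','top']:
    im,d=arm.get_image(c);cv2.imwrite(f'pics/{c}3.png',im);np.save(f'{c}3.npy',d)
    C=cloud(c,d)
    I=im.astype(int);hsv=cv2.cvtColor(im,cv2.COLOR_BGR2HSV)
    m=(C[...,0]>400)&(C[...,0]<660)&(C[...,1]>150)&(C[...,1]<330)&(C[...,2]>130)&(C[...,2]<230)&(I[...,2]>I[...,0]+60)
    H=C[m]
    if len(H)<20: print(c,len(H));continue
    mu=H.mean(0);v=np.linalg.svd(H-mu,full_matrices=False)[2][0]; t=(H-mu)@v
    print(c,len(H),mu,v,mu+v*t.min(),mu+v*t.max())
a=cv2.imread('pics/scene3.png')[80:300,230:450];b=cv2.imread('pics/top3.png')[60:280,90:310]
cv2.imwrite('pics/s3.png',np.hstack([cv2.resize(a,None,fx=1.8,fy=1.8),cv2.resize(b,None,fx=1.8,fy=1.8)]))
s=arm.read_state();print(s['contact_force'],s['wrist_torque'],s['gripper_width'],s['position'])
"
```

```text
scene 382 [490.72475273 219.44817881 196.86195042] [ 0.97108606  0.23867407 -0.00515238] [435.0288828  205.75921699 197.15746095] [552.24168206 234.56784385 196.53555457]
top 520 [509.01671617 225.885423   195.58016151] [-0.96223356 -0.27222057 -0.00159086] [587.85212152 248.1883436  195.71050038] [432.70120451 204.29539261 195.45398879]
[-0.31906997 -0.71031013 -2.98554994] [ 0.00882667 -0.03104162  0.00040929] 54.894850832833114 [614.04375267 255.10983286 166.55892544]
```

View pics/s3.png

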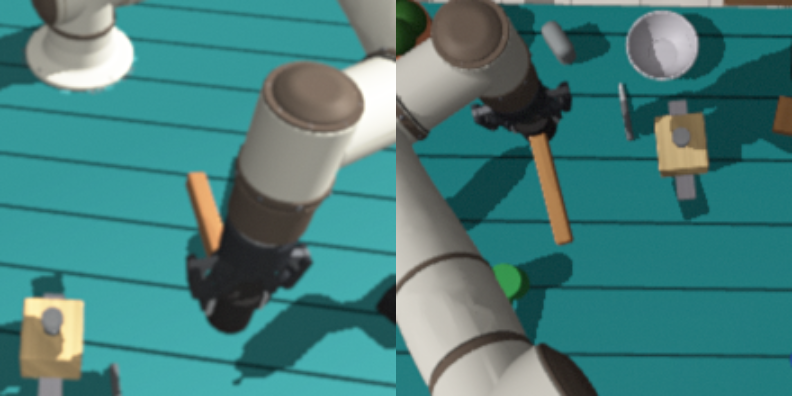

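```bash
python3 -c "
from h import *
print(rel((616.5,42,150),105.5))"
```

```text
(array([-20.6 ,  -5.46,   1.69]), array([-0.17,  0.05,  0.02]))
```

Emit:
move_arm(targets=[[-4, -1.1, 0.3, 0, 0, 0, 255], [-8, -2.1, 0.6, 0, 0, 0, 255], [-12, -3.2, 0.9, 0, 0, 0, 255], [-16, -4.2, 1.2, 0, 0, 0, 255], [-19, -5.0, 1.5, 0, 0, 0, 255], [-20.6, -5.5, 1.7, 0, 0, 0, 255], [-20.6, -5.5, 1.7, 0, 0, 0, 255], [-20.6, -5.5, 1.7, 0, 0, 0, 255], [-20.6, -5.5, 1.7, 0, 0, 0, 255]])

```text
clock: 7.78
position: [617.0, 43.4, 151.4]
ee_rot: [0.605, 0.797, 0.0, 0.0]
contact_force: [0.5, 0.3, -2.5]
gripper_width: 54.9
```

```bash
python3 -c "
from h import *
for c in ['scene','top']:
    im,d=arm.get_image(c);cv2.imwrite(f'pics/{c}4.png',im);C=cloud(c,d);I=im.astype(int)
    m=(C[...,0]>400)&(C[...,0]<660)&(C[...,1]>-60)&(C[...,1]<120)&(C[...,2]>110)&(C[...,2]<200)&(I[...,2]>I[...,0]+60)
    H=C[m]
    if len(H)<20: print(c,len(H));continue
    mu=H.mean(0);v=np.linalg.svd(H-mu,full_matrices=False)[2][0]; t=(H-mu)@v
    print(c,len(H),mu,v,mu+v*t.min(),mu+v*t.max())
a=cv2.imread('pics/scene4.png')[120:340,150:370];b=cv2.imread('pics/top4.png')[60:280,140:360]
cv2.imwrite('pics/s4.png',np.hstack([cv2.resize(a,None,fx=1.8,fy=1.8),cv2.resize(b,None,fx=1.8,fy=1.8)]))
s=arm.read_state();print(s['contact_force'],s['wrist_torque'],s['gripper_width'],s['position'])
print(rel((616.5,42,115),105.5))
"
```

```text
scene 11
top 518 [512.91705404  15.34642629 180.47167473] [-0.96179912 -0.27375422 -0.00104096] [589.75945073  37.21786483 180.5548415 ] [435.31850792  -6.74023297 180.38768957]
[-1.22368495 -0.63423272 -2.10779607] [-0.00895584 -0.05976862  0.00402185] 55.29331130776696 [616.90242436  43.21341241 151.37988328]
(array([-0.11, -0.07,  3.64]), array([ 0.02, -0.  ,  0.1 ]))
```

View pics/s4.png

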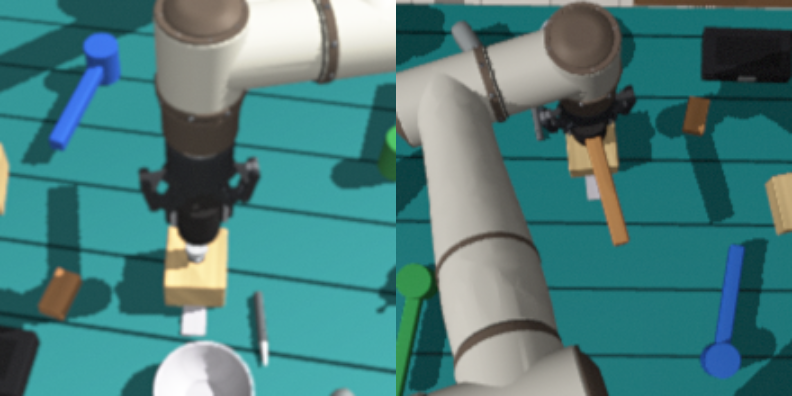

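Emit:
move_arm(targets=[[-0.2, -0.1, 1.5, 0, 0, 0, 255], [-0.2, -0.1, 2.8, 0, 0, 0, 255], [-0.2, -0.1, 3.6, 0, 0, 0, 255], [-0.2, -0.1, 4.0, 0, 0, 0, 255], [-0.2, -0.1, 4.4, 0, 0, 0, 255], [-0.2, -0.1, 4.8, 0, 0, 0, 255], [-0.2, -0.1, 4.8, 0, 0, 0, 255], [-0.2, -0.1, 4.8, 0, 0, 0, 255]])

```text
clock: 8.88
position: [616.6, 39.9, 104.0]
ee_rot: [0.605, 0.796, 0.0, 0.0]
contact_force: [-2.5, -1.5, 3.5]
gripper_width: 54.9
```

Emit:
move_arm(targets=[[0, 0, 0.3, 0, 0, 0, 255], [0, 0, 0.6, 0, 0, 0, 255], [0, 0, 0.8, 0, 0, 0, 255], [0, 0, 0.9, 0, 0, 0, 255], [0, 0, 0.9, 0, 0, 0, 255], [0, 0, 0.9, 0, 0, 0, 255]])

```text
clock: 9.62
position: [616.7, 40.0, 95.0]
ee_rot: [0.605, 0.796, 0.0, 0.0]
contact_force: [-2.8, -0.9, 6.8]
gripper_width: 55.2
```

```bash
python3 -c "
from h import *
im,d=arm.get_image('scene');arm.get_image('top')
cv2.imwrite('pics/s5.png',cv2.resize(im[180:330,200:320],None,fx=4,fy=4,interpolation=2))
for i in range(5):
    s=arm.read_state();print(s['clock'],s['contact_force'],s['wrist_torque'],s['gripper_width'],s['position']);arm.get_image('top')
"
```

```text
9.725 [-2.63947961 -1.93731449  6.93955627] [-3.48275003e-01  9.22353333e-01  2.07683891e-04] 54.88313616033497 [616.6803832   39.94818801  95.01676825]
9.775 [-2.75750539 -1.5814136   7.50031554] [-0.34800635  0.9082418  -0.04301267] 55.07694409663197 [616.69840278  39.98071442  95.03329119]
9.825 [-2.9052295  -1.37253331  7.53140234] [-0.37014219  0.99274658  0.01129816] 55.048082795749885 [616.69907404  39.9691636   95.03498441]
9.875 [-3.9492083  -1.21550414  6.64928456] [-0.34591837  0.9338312   0.01962937] 54.723923163753035 [616.71240431  39.97220449  95.08151361]
9.925 [-2.99724838 -1.68965001  7.47652566] [-0.35017052  0.92097866  0.00992995] 54.84667664801726 [616.74152483  39.97632487  95.05134127]
```

View pics/s5.png

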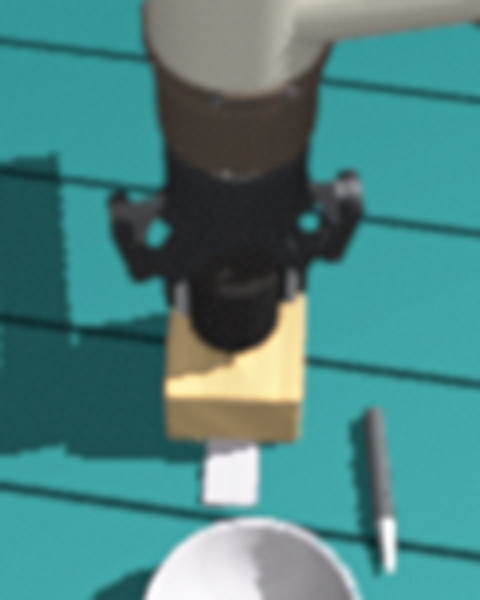

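Emit:
move_arm(targets=[[0, 0, 0.1, 0, 0, 0, 255], [0, 0, 0.1, 0, 0, 0, 255], [0, 0, 0.1, 0, 0, 0, 255]])

```text
clock: 10.35
position: [616.8, 40.0, 95.0]
ee_rot: [0.605, 0.796, 0.0, 0.001]
contact_force: [-5.4, -1.1, 9.9]
gripper_width: 54.5
```

Emit:
move_arm(targets=[[0, 0, 0.1, 0, 0, 0, 255], [0, 0, 0.2, 0, 0, 0, 255], [0, 0, 0.3, 0, 0, 0, 255], [0, 0, 0.3, 0, 0, 0, 255], [0, 0, 0.3, 0, 0, 0, 255]])

```text
clock: 10.98
position: [616.9, 40.0, 94.9]
ee_rot: [0.605, 0.797, 0.001, 0.001]
contact_force: [-9.1, -0.9, 22.2]
gripper_width: 55.3
```

```bash
python3 -c "
from h import *
im,d=arm.get_image('top');C=cloud('top',d);I=im.astype(int)
m=(C[...,0]>400)&(C[...,0]<660)&(C[...,1]>-60)&(C[...,1]<120)&(C[...,2]>75)&(C[...,2]<160)&(I[...,2]>I[...,0]+60)
H=C[m]
H=H[H[:,0]<560]
mu=H.mean(0);v=np.linalg.svd(H-mu,full_matrices=False)[2][0]; t=(H-mu)@v
print(len(H),mu,v,mu+v*t.min(),mu+v*t.max())
s=arm.read_state();print(s['contact_force'],s['wrist_torque'],s['gripper_width'],s['position'],rel((616.5,40,95),105.5))
"
```

```text
372 [497.30641149   7.76785456 124.62178235] [-9.60852107e-01 -2.77061601e-01 -3.13083678e-04] [562.10978792  26.45390117 124.64289785] [435.54813274 -10.04013847 124.60165905]
[-9.94124585 -0.35802637 23.07416255] [ 0.01385283  2.98250171 -0.01078251] 54.911572607619895 [616.98815061  40.02297468  94.89520894] (array([ 0.01, -0.05, -0.01]), array([0.14, 0.08, 0.11]))
```

The TCP has stopped at 94.9 while the force climbs to 26 N net. The handle is level with its top at 124.6, which puts the face at about 76 mm, so the punch is fully down. I'll lift straight off.

Emit:
move_arm(targets=[[0, 0, -0.5, 0, 0, 0, 255], [0, 0, -1.2, 0, 0, 0, 255], [0, 0, -2.0, 0, 0, 0, 255], [0, 0, -3.5, 0, 0, 0, 255], [0, 0, -6, 0, 0, 0, 255], [0, 0, -8, 0, 0, 0, 255], [0, 0, -8, 0, 0, 0, 255], [0, 0, -8, 0, 0, 0, 255]])

```text
clock: 12.02
position: [615.6, 40.2, 168.9]
ee_rot: [0.605, 0.796, -0.001, -0.001]
contact_force: [-0.2, -0.4, -2.8]
gripper_width: 55.3
```

```bash
python3 -c "
from h import *
s=arm.read_state();print(s['contact_force'],s['position'],rel((614.8,254.7,172),105.5))
"
```

```text
[-0.15787658 -0.35536233 -2.78589619] [615.57731226  40.22437799 168.90657649] (array([20.69,  5.66, -0.3 ]), array([-0.12, -0.05,  0.01]))
```

Emit:
move_arm(targets=[[4, 1.1, 0, 0, 0, 0, 255], [8, 2.2, 0, 0, 0, 0, 255], [12, 3.3, 0, 0, 0, 0, 255], [16, 4.4, 0, 0, 0, 0, 255], [19, 5.2, 0, 0, 0, 0, 255], [20.7, 5.6, 0, 0, 0, 0, 255], [20.7, 5.6, 0, 0, 0, 0, 255], [20.7, 5.6, 0, 0, 0, 0, 255], [20.7, 5.6, 0, 0, 0, 0, 255]])

```text
clock: 13.15
position: [615.0, 253.3, 170.3]
ee_rot: [0.606, 0.796, -0.0, -0.0]
contact_force: [0.4, -0.2, -2.8]
gripper_width: 55.1
```

```bash
python3 -c "
from h import *
for c,b in [('top',(225,110,270,175)),('scene',(232,238,285,310))]:
    im,d=arm.get_image(c);C=cloud(c,d)[b[1]:b[3],b[0]:b[2]].reshape(-1,3)
    p=C[(C[:,2]>68)&(C[:,2]<105)];print(c,len(p),np.median(p,0),p.mean(0))
    cv2.imwrite(f'pics/{c}6.png',im)
    if c=='top':
        C=cloud(c,d);I=im.astype(int)
        m=(C[...,0]>400)&(C[...,0]<590)&(C[...,1]>150)&(C[...,1]<330)&(C[...,2]>120)&(C[...,2]<230)&(I[...,2]>I[...,0]+60)
        H=C[m];mu=H.mean(0);v=np.linalg.svd(H-mu,full_matrices=False)[2][0];t=(H-mu)@v;print(len(H),mu,v,mu+v*t.min(),mu+v*t.max())
s=arm.read_state();print(s['contact_force'],s['position'],s['gripper_width'])
"
```

```text
top 92 [616.52864497  42.59300754  92.3422162 ] [616.4259362   42.75488007  91.27421873]
525 [509.51784093 224.19788234 199.71165523] [-0.96198412 -0.27308885 -0.00300655] [587.94631816 246.46222336 199.95677275] [433.60886745 202.64878014 199.47441208]
scene 140 [619.73093754  42.43300514  93.2813139 ] [619.11096563  42.17808049  91.88243716]
[-0.91243067  0.00679321 -2.83509664] [615.04339958 253.54368648 170.46464109] 54.83656601340608
```

View pics/scene6.png

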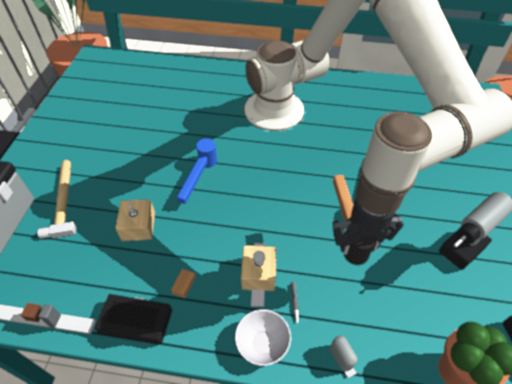

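The punch is back up at 92 mm, and the mallet is level, its face about 151 mm above the bench. I'll lower it now.

Emit:
move_arm(targets=[[0, 0, 3, 0, 0, 0, 255], [0, 0, 6, 0, 0, 0, 255], [0, 0, 9, 0, 0, 0, 255], [0, 0, 11.5, 0, 0, 0, 255], [0, 0, 13.2, 0, 0, 0, 255], [0, 0, 14.2, 0, 0, 0, 255], [0, 0, 14.6, 0, 0, 0, 255], [0, 0, 14.8, 0, 0, 0, 255], [0, 0, 14.8, 0, 0, 0, 255], [0, 0, 14.8, 0, 0, 0, 255]])

```text
clock: 14.5
position: [615.3, 254.7, 23.0]
ee_rot: [0.605, 0.796, 0.001, 0.0]
contact_force: [0.1, 0.3, -2.4]
gripper_width: 54.9
```

Emit:
move_arm(targets=[[0, 0, 0.1, 0, 0, 0, 255], [0, 0, 0.2, 0, 0, 0, 255], [0, 0, 0.3, 0, 0, 0, 255], [0, 0, 0.3, 0, 0, 0, 255], [0, 0, 0.3, 0, 0, 0, 255]])

```text
clock: 15.12
position: [614.9, 254.5, 19.3]
ee_rot: [0.605, 0.796, -0.0, -0.0]
contact_force: [1.1, 0.2, -3.5]
gripper_width: 54.8
```

Emit:
move_arm(targets=[[0, 0, 0.05, 0, 0, 0, 255], [0, 0, 0.1, 0, 0, 0, 255], [0, 0, 0.1, 0, 0, 0, 255], [0, 0, 0.1, 0, 0, 0, 255]])

```text
clock: 15.62
position: [615.0, 254.5, 19.1]
ee_rot: [0.605, 0.796, 0.0, 0.0]
contact_force: [-3.1, -1.2, 4.5]
gripper_width: 54.8
```

Emit:
move_arm(targets=[[0, 0, 0, 0, 0, 0, 150], [0, 0, 0, 0, 0, 0, 60], [0, 0, 0, 0, 0, 0, 0], [0, 0, 0, 0, 0, 0, 0], [0, 0, 0, 0, 0, 0, 0], [0, 0, 0, 0, 0, 0, 0], [0, 0, 0, 0, 0, 0, 0], [0, 0, -1, 0, 0, 0, 0], [0, 0, -3, 0, 0, 0, 0], [0, 0, -6, 0, 0, 0, 0], [0, 0, -10, 0, 0, 0, 0], [0, 0, -15, 0, 0, 0, 0], [0, 0, -20, 0, 0, 0, 0], [0, 0, -22, 0, 0, 0, 0], [0, 0, -22, 0, 0, 0, 0]])

```text
clock: 17.5
position: [615.6, 254.9, 241.4]
ee_rot: [0.605, 0.796, 0.003, 0.001]
contact_force: [0.2, 0.9, -0.1]
gripper_width: 85.6
```

```bash
python3 -c "
from h import *
for c in ['top','scene']:
    im,d=arm.get_image(c);cv2.imwrite(f'pics/{c}7.png',im);C=cloud(c,d);I=im.astype(int)
    m=(C[...,0]>400)&(C[...,0]<590)&(C[...,1]>150)&(C[...,1]<330)&(C[...,2]>30)&(C[...,2]<80)&(I[...,2]>I[...,0]+60)
    H=C[m];mu=H.mean(0);v=np.linalg.svd(H-mu,full_matrices=False)[2][0];t=(H-mu)@v;print(len(H),mu,v,mu+v*t.min(),mu+v*t.max())
s=arm.read_state();print(s['contact_force'],s['position'],s['gripper_width'])
a=cv2.imread('pics/scene7.png')[100:320,220:440];b=cv2.imread('pics/top7.png')[60:280,90:310]
cv2.imwrite('pics/s7.png',np.hstack([cv2.resize(a,None,fx=1.8,fy=1.8),cv2.resize(b,None,fx=1.8,fy=1.8)]))
"
```

```text
411 [510.01667378 225.39551377  48.24825872] [-0.96178634 -0.27379611 -0.00165064] [588.74333864 247.80699256  48.38337119] [433.61612656 203.6462215   48.11713839]
430 [515.58598074 225.73564321  49.4851624 ] [0.95852481 0.2849312  0.00666312] [436.33194703 202.17657944  48.93423373] [589.75096715 247.78193616  50.00071493]
[ 0.05225434  0.37586112 -0.24959921] [614.25121052 254.23791548 237.52307272] 85.09886991450377
```

View pics/s7.png

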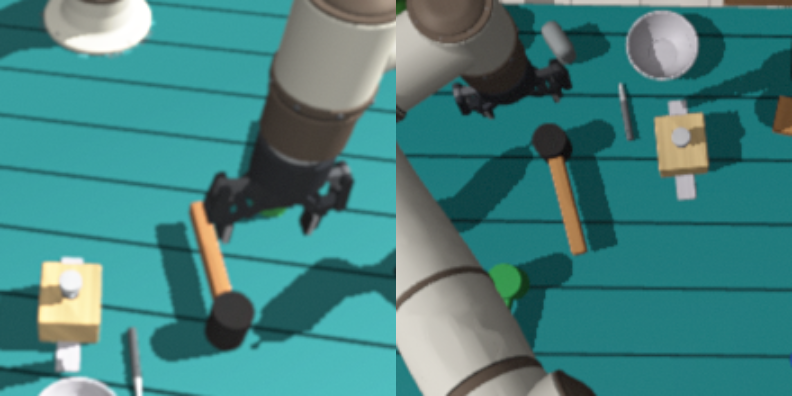

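The mallet is standing on its head with the handle level (top at 48 mm), the gripper is clear of it, and the punch is up. I'll hand the job in.

```bash
python3 -c "
from h import *
print(arm.job_done())"
```

```text
the job is handed in; nothing more can be done
None
```

The punch was driven fully down with the mallet's striking face and has sprung back up. The mallet is standing on its head again where it started, released. I handed the job in at about 17.6 s; no verdict was reported.

- **Grip:** I held the mallet by its black head, not the handle, so that the strike went straight through the grip.
- **Fully down:** the tool stopped at 94.9 mm while the commanded depth went on and the net upward force rose to about 26 N. The spring alone gives 10.5 N at the bottom. The handle was level with its top at 124.6 mm, which puts the striking face at about 76 mm, the bottom of the stroke.
- **Spring-back:** after I lifted off, the depth images put the punch top at about 92–93 mm.
- **Mallet:** it stands with its handle level, top at about 48–49 mm, and the gripper is open and well clear.
- **Left alone:** I did not go near the slim pin or the blue and green mallets.
- **Disagreements:** during the press the tool read about 2 mm to one side of the punch centre in y, well within the face's 28 mm radius. There was also an unexplained sideways force of up to 10 N in x at the stop. It was gone after lift-off.

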